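Park a fragile staining dish in its guard bay

ROBOT

A 6-joint arm with a two-finger parallel gripper is mounted at the origin on a cart in front of the work surface, level with it; the furniture and walls round the work are solid. World frame = base frame: x ahead of the robot, y to its left, z up, the work surface at z = 0. Lengths are in m, angles in rad, forces in N, time in s.
With the tool pointing down it reaches from about 0.375 to 0.9 m from the base axis. Payload 3.1 kg.
Tool frame: the origin (TCP) lies on the centre line of the jaws, within the pads' length; the fingertips stand 19 mm ahead of it and the grasp point (between the pads) is the TCP; z points along the fingers, y is the line along which they close (so a half turn about z gives the same grasp; the last joint's range is limited). The gripper opens to 85 mm and grips with 20 to 120 N. Pads are 22 mm wide; open, the fingers measure 114 mm over their backs; the gripper's body (76 mm by 85 mm) begins 54 mm behind the grasp point. The pads swing forward as they close: fully open they stand 13 mm farther back than shut.
Start: joints at [-1.407, 0.527, 1.433, -0, 1.181, -0.178], TCP at [0.21, -0.589, 0.25] pointing down, gripper open.
Joint ranges: [-3.08, 3.08], [-0.75, 2.2], [0.22, 2.44], [-1.43, 4.57], [0, 2.65], [-2.85, 2.85]. Speed limits (rad/s): [2.79, 2.79, 3.14, 3.14, 3.14, 3.14].

INTERFACE

Orientations are given as a unit quaternion [x, y, z, w].
In Python, from station import manip, cams, sign_off gives the robot as it stands.
- The arm moves only by the tool carry_out, never from a script. Its argument "targets" is a list that holds one entry, the list of rows, each a list of 7 numbers: the shift along the tool's x, y, z in cm, then the turn, a rotation vector about the tool's x, y, z in degrees, then the finger opening in cm, from 0 to 8.54. A call has 1 to 12 rows; each row is the pose to reach, as a shift and turn from the pose commanded when the call began, along the tool's axes at that moment; what a row does not reach only later rows make up. A row lasts 1/12 s, in which the tool goes at most 41.7 mm and 7.16 degrees, less where a joint would pass 70% of its speed; a pose out of reach is approached as far as the arm can. A call with a gripper value outside its range is refused whole. The fingers move at their own pace and stop on an object; "force" is the grip in N (left out, the last holds). Time passes only in rows, so rows that repeat a pose let the fingers close. It gives the time, the measured TCP pose, the force, the opening and the grip force at its end, in the units of the state.
- manip.sense(): the state, without advancing time (a new reading comes with each control period).
- cams.snapshot(name): name is "side" or "top" or "wrist"; returns the picture (420x560x3 uint8, red, green, blue); there is no depth.
- cams.camera_info(name): a dict with "K" (3x3 intrinsics, pixels), "T" (4x4, takes a point from camera to world coordinates). Camera axes: x right, y down, z forward; pixel columns grow to the right and rows downward; lengths in m; the calibration is good to about 2 mm. A picture is of the moment at which its call begins: read the wrist's pose just before it. camera_info takes no time and is no camera call; for the wrist camera it gives the pose at the moment of the call.
- sign_off(): hands the job in; it is judged then, once.
The state is a dict: "t": time; "q": joint angles; "qd": joint speeds; "tau": joint torques, N m; "tcp_pos": TCP position; "tool_rot": TCP orientation; "force": force on the tool from outside, world axes, zero at the start; "ft_torque": the same for the moment, N m; "finger_gap": opening from 0.0 (shut) to 1.0 (fully open); "gripper_force": force on a finger pad.
Only numpy, scipy, OpenCV 4.12 (cv2) and the standard library are available. Lean on these libraries where they do the work, as an engineer would, in place of code of your own. Each camera call takes 0.05 s, during which the arm holds its last target. There are 200 camera calls.

TASK

Slide the closed glass staining dish across the bench, without lifting it, through the open mouth of the white guard bay until it stands squarely and wholly inside, then swing the orange gate shut behind it. The glass is thin: push it gently, never with more than 10 newtons, do not squeeze it or knock it against the bay, and leave the timer and the two bottles where they stand.

Things in the scene. Friction and masses are not known exactly. Their poses are not given: they have to be found in the camera images.
- dish: Closed, clear glass staining dish with slides standing in it: a plain box, 100 mm along its x, 80 mm along its y, 46 mm high, about 0.3 kg, standing loose on the bench. Too wide to grip. Origin: centre of the underside; z up. It starts to the robot's left of the bay, its -y side roughly towards the bay's mouth.
- bay: White guard bay fixed to the bench: a U of three walls 40 mm high and 6 mm thick, with no floor. Origin on the bench at the centre of the bay; z up. Inside it measures 124 mm along its x (-62 to +62) and in y from the back wall at -55 mm to the open mouth, whose wall ends lie at +57 mm. The mouth looks along the bay's +y. Low feet stick out 20 mm beside it.
- gate (a joint): Angle of the orange gate, rad: 0 = shut across the mouth, growing as it swings outward (at pi/2 it points along the bay's +y from the end of the +x wall; stop at 2.1). Vertical hinge, stays where left, needs under 1 N at its end. A bar 140 mm long, 6 mm thick, 6 to 38 mm above the bench. Shut, it lies along the bay's x at y = +60 to +66 mm; the dish fits behind it with 35 mm to spare.
- gate_hinge (a point): Point on the gate's hinge axis, 22 mm above the bench, at x = +67, y = +63 mm in the bay's frame.
- gate_end (a point): Point in the gate's free end, 136 mm from the hinge axis, 22 mm above the bench, in the middle of the bar's thickness; a small orange end block, 8 mm long and 42 mm high at the top, sits here and stands 9 mm out on the outer face.
- timer: White bench timer with blue buttons, 62 x 62 mm, 21 mm high, loose. Origin: centre of the underside. Leave alone.
- dye_bottle: White bottle with a black cap and a red band, 40 mm across, 85 mm high, loose. Origin: centre of the underside. Leave alone.
- calib_bottle: White bottle with a red cap and a violet band, 34 mm across, 68 mm high, loose. Origin: centre of the underside. Leave alone.
Mind the look-alikes: they are no part of the job. What is shaped like the dish but blue is not meant.

How it is judged:
By the outcome, as a careful person would: the job done as asked, in the order asked, and still so for the second after the job is handed in, with the robot touching nothing.
It also fails if it takes over 69 s, if anything falls off the work surface, if the arm or the gripper's body presses on something with over 40 N, if the wrist force passes 120 N, or if a joint passes its speed limit or range.

## Working session

There is one attempt and no reset: what is moved stays moved. The work goes in short steps, Python scripts to look and compute and a tool call to move; the robot and the scene stay as the last step left them, time stands still between calls to the robot, and variables do not carry over. Pictures are saved under pics/ and viewed, at most 10 in all, crops included, and the job is handed in when it is done.

Besides the shell and the picture viewer there is one more tool, called after "Call:" by a JSON object that holds its "method" and its "body". carry_out: Moves the arm, as the interface text tells. Its arguments: {"type":"object","properties":{"targets":{"type":"array"},"force":{"type":"number"}},"required":["targets"]}

```bash
mkdir -p pics; ls
python3 - <<'E'
from station import manip,cams
import cv2,numpy as np
s=manip.sense();print(s['t'],s['tcp_pos'],s['tool_rot'],s['force'],s['finger_gap'])
for n in('top','side'):
    im=cams.snapshot(n);cv2.imwrite(f'pics/{n}0.png',im[...,::-1]);i=cams.camera_info(n)
    print(n,np.round(i['K'],1).tolist(),np.round(i['T'],3).tolist())
E
```

```text
pics
0.0 [ 0.2099945  -0.58793172  0.24931938] [ 9.85347221e-01  1.70556825e-01  1.43331761e-05 -1.10637368e-03] [-0.22176112  1.02727821 -0.34845502] 1.0045689906856812
top [[542.7, 0.0, 280.4], [0.0, 542.7, 209.1], [0.0, 0.0, 1.0]] [[0.001, -0.821, 0.571, -0.77], [-1.0, -0.007, -0.008, 0.097], [0.01, -0.571, -0.821, 1.921], [0.0, 0.0, 0.0, 1.0]]
side [[484.1, 0.0, 287.3], [0.0, 484.1, 211.7], [0.0, 0.0, 1.0]] [[0.99, -0.075, 0.119, 0.309], [-0.139, -0.403, 0.905, -1.49], [-0.019, -0.912, -0.409, 0.776], [0.0, 0.0, 0.0, 1.0]]
```

View pics/top0.png

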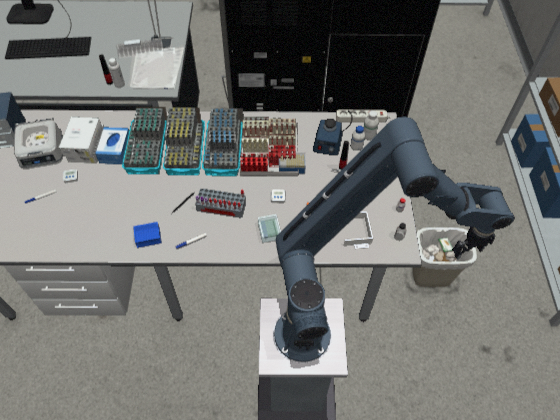

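View pics/side0.png

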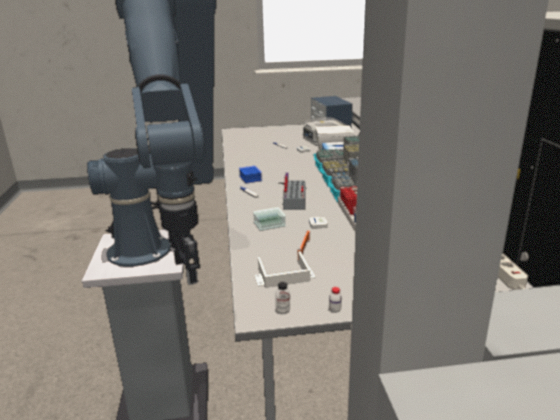

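Top view: the clear dish is at about (269,228). The solid blue box at (147,234) has the same shape but isn't the one meant. The bay is at (358,230), partly hidden by the arm, and the timer is at (278,196). In the side view the orange gate stands open at (305,241), the dish is at (269,218), and the bottles are at (283,298) and (336,299). Next I'll enlarge both views and get rough positions.

```bash
cat > h.py <<'E'
import numpy as np,cv2
from station import manip,cams
from scipy.spatial.transform import Rotation as R
def ray(i,px,z):
    K,T=np.array(i['K']),np.array(i['T'])
    d=T[:3,:3]@np.linalg.solve(K,[px[0],px[1],1.]);o=T[:3,3]
    return o+d*(z-o[2])/d[2]
def proj(i,P):
    K,T=np.array(i['K']),np.array(i['T'])
    p=K@(T[:3,:3].T@(np.array(P,float)-T[:3,3]));return p[:2]/p[2]
def snap(n,f):
    i=cams.camera_info(n);im=cams.snapshot(n)[...,::-1].copy();cv2.imwrite('pics/'+f,im);return i,im
def to_tool(dw):
    s=manip.sense();return R.from_quat(s['tool_rot']).inv().apply(dw)*100
E
python3 - <<'E'
from h import *
i=cams.camera_info('top')
for n,p,z in(('dish',(269,228),.04),('blue',(147,234),.04),('timer',(278,196),.02),('bay',(358,230),.03),('dye',(400,237),0),('cal',(402,210),0)):print(n,ray(i,p,z).round(3))
i=cams.camera_info('side')
for n,p,z in(('dish',(269,218),.03),('timer',(318,222),.02),('bay',(285,272),.03),('gate tip',(308,234),.03),('dye',(283,310),0),('cal',(335,309),0)):print(n,ray(i,p,z).round(3))
a=cv2.imread('pics/top0.png')[180:260,225:425];b=cv2.imread('pics/side0.png')[195:325,220:380]
a=cv2.resize(a,(800,320),interpolation=3);b=cv2.resize(b,None,fx=2.1,fy=2.1,interpolation=3)
c=np.zeros((597,800,3),np.uint8);c[:320]=a;c[320:593,:336]=b;cv2.imwrite('pics/crop.png',c)
s=manip.sense();i=cams.camera_info('wrist');T=np.array(i['T']);Rt=R.from_quat(s['tool_rot']).as_matrix()
print(np.round(i['K'],1).tolist(),(Rt.T@T[:3,:3]).round(3).tolist(),(Rt.T@(T[:3,3]-s['tcp_pos'])).round(3),Rt.round(3).tolist())
E
```

```text
dish [0.441 0.126 0.04 ]
blue [0.408 0.623 0.04 ]
timer [0.62  0.089 0.02 ]
bay [ 0.441 -0.242  0.03 ]
dye [ 0.427 -0.421  0.   ]
cal [ 0.564 -0.446  0.   ]
dish [0.452 0.113 0.03 ]
timer [0.626 0.068 0.02 ]
bay [ 0.459 -0.271  0.03 ]
gate tip [ 0.57  -0.039  0.03 ]
dye [ 0.433 -0.415  0.   ]
cal [ 0.572 -0.434  0.   ]
[[370.9, 0.0, 278.5], [0.0, 370.9, 209.1], [0.0, 0.0, 1.0]] [[-0.0, -0.962, -0.274], [1.0, -0.0, 0.0], [-0.0, -0.274, 0.962]] [ 0.069 -0.    -0.124] [[0.942, 0.336, -0.0], [0.336, -0.942, 0.002], [0.0, -0.002, -1.0]]
```

View pics/crop.png

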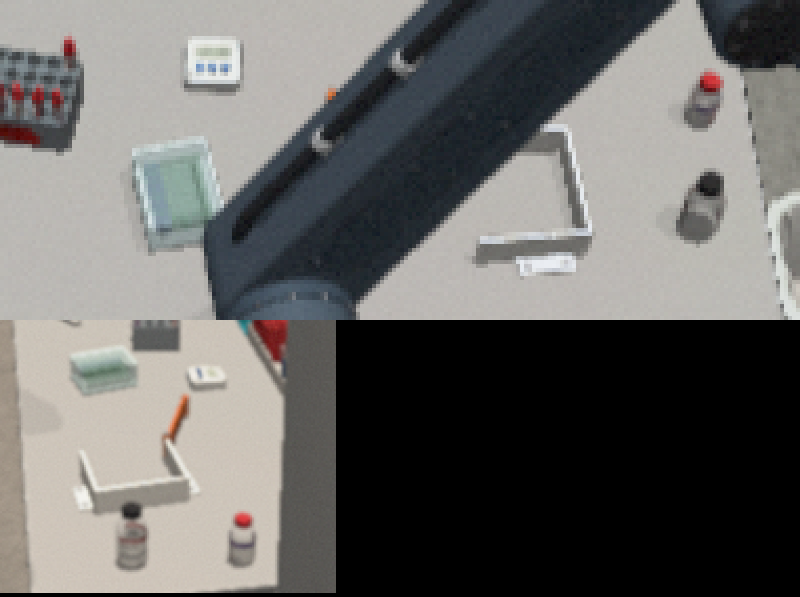

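The crop confirms it: the greenish clear box at crop (178,190) is the dish, because it is glass with slides inside. The blue box near top-image (147,234) is only a look-alike. I'll move the wrist camera over the work for a precise look.

Call:
{"method": "carry_out", "body": {"targets": [[[1.0,-1.1,-0.4,0,0,-3,5],[3.3,-3.6,-1.3,0,0,-9,5],[6,-6.4,-2.4,0,0,-15,5],[8.7,-9.2,-3.4,0,0,-21,5],[11.4,-12,-4.5,0,0,-27,5],[14.1,-14.8,-5.5,0,0,-33,5],[16.8,-17.7,-6.6,0,0,-39,5],[19.5,-20.5,-7.6,0,0,-45,5],[22.2,-23.4,-8.7,0,0,-51,5],[24.9,-26.2,-9.7,0,0,-57,5],[27.6,-29.1,-10.8,0,0,-63,5],[30,-31.8,-11.8,0,0,-67,5]]]}}

```text
t: 1.1
tcp_pos: [0.386, -0.186, 0.3687]
tool_rot: [0.726, 0.688, 0.0, -0.0]
force: [0.8, -0.7, 1.3]
finger_gap: 0.582
gripper_force: 0.0
```

Run:
```python
from h import *
s=manip.sense();print(s['t'],s['tcp_pos'],s['q'],s['force'])
print(to_tool(np.array([.47,.013,.426])-s['tcp_pos']))
print(np.degrees((R.from_quat(s['tool_rot']).inv()*R.from_matrix([[0,1,0],[1,0,0],[0,0,-1]])).as_rotvec()))
```

```text
1.1 [ 0.38596276 -0.18597717  0.36873125] [-7.11352533e-01  1.11398050e-01  1.72272523e+00  3.92736433e-04
  1.30779055e+00 -6.57489767e-01] [ 0.77002013 -0.66463821  1.26113961]
[20.32487745  7.31810403 -5.71695062]
[-5.21005534e-04 -2.84716947e-02 -3.09196275e+00]
```

Call:
{"method": "carry_out", "body": {"targets": [[[3,1,-0.8,0,0,-1,5],[6,2,-1.7,0,0,-2,5],[9,3.1,-2.6,0,0,-3,5],[12,4.2,-3.5,0,0,-3.1,5],[15,5.3,-4.3,0,0,-3.1,5],[17.5,6.3,-5,0,0,-3.1,5],[19.3,7,-5.5,0,0,-3.1,5],[20.3,7.3,-5.7,0,0,-3.1,5],[20.3,7.3,-5.7,0,0,-3.1,5],[20.3,7.3,-5.7,0,0,-3.1,5]]]}}

```text
t: 1.93
tcp_pos: [0.47, 0.01, 0.4248]
tool_rot: [0.708, 0.706, -0.001, -0.0]
force: [-0.0, -1.0, 0.4]
finger_gap: 0.59
gripper_force: 0.0
```

Run:
```python
from h import *
s=manip.sense();print(s['t'],s['tcp_pos'],s['q'])
i,im=snap('wrist','w1.png');np.save('w1.npy',np.array([i['K'],np.array(i['T'])[:3,:3]]));print(np.array(i['T']).tolist())
import pickle;pickle.dump(i,open('w1.pkl','wb'))
for P in((.445,.12,.046),(.45,-.255,.0),(.57,-.04,.03)):print(proj(i,P))
cv2.imwrite('pics/w1b.png',cv2.resize(im,(800,600),interpolation=3))
```

```text
1.9333 [0.47002797 0.00998233 0.42475699] [-2.16601535e-01  1.35823192e-01  1.53945263e+00 -8.55652987e-04
  1.46769823e+00 -2.12914153e-01]
[[0.9999887895485432, -0.0031011006669820094, -0.0035782610149930473, 0.46975884036358934], [-0.00396321383838101, -0.9616865584396337, -0.2741227029134998, 0.07941327022743068], [-0.0025910834238674165, 0.2741338112878177, -0.9616880678242319, 0.5484708121076258], [0.0, 0.0, 0.0, 1.0]]
[259.98923083  70.28030441]
[268.35042283 311.68856864]
[349.82821851 189.79524401]
```

View pics/w1b.png

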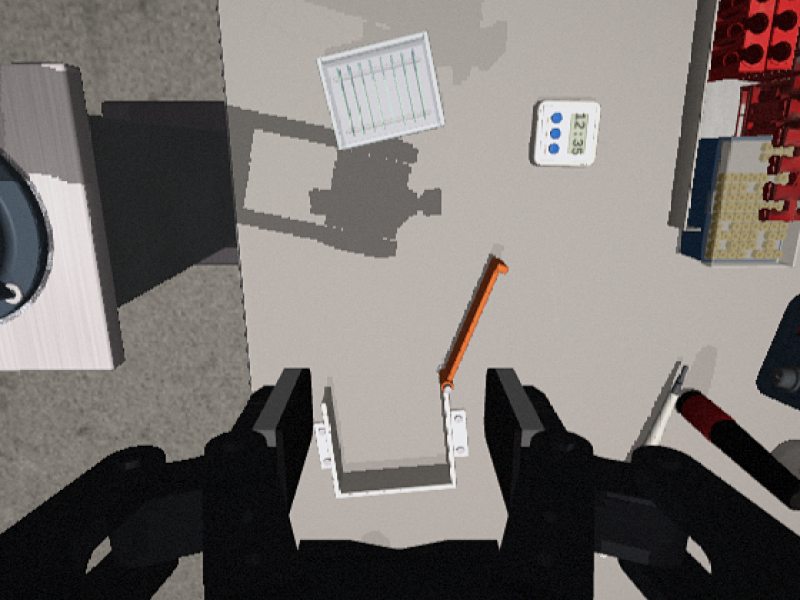

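The wrist view (800×600 enlargement) shows:
- **Dish:** rim corners at (318,58), (427,32), (444,125) and (340,149).
- **Bay:** back outer corners at (337,497) and (456,487), with left and right wall ends at about (323,404) and (445,390).
- **Gate:** runs from the hinge at (446,386) to its end at (502,264).
- **Timer:** at (566,132), off the dish's path.

Run:
```python
from h import *
import pickle;i=pickle.load(open('w1.pkl','rb'))
g=lambda p,z:ray(i,np.array(p)*.7,z)
D=np.array([g(p,.046) for p in((318,58),(427,32),(444,125),(340,149))]);print('dish',D.mean(0),np.linalg.norm(D-np.roll(D,-1,0),axis=1))
e=[D[1]-D[0],D[2]-D[3]];print([np.degrees(np.arctan2(v[1],v[0])) for v in e],[np.degrees(np.arctan2(v[1],v[0]))-90 for v in(D[0]-D[3],D[1]-D[2])]);print(D)
B=np.array([g(p,.04) for p in((337,497),(456,487),(445,390),(323,404))]);print('bay',B,np.linalg.norm(B-np.roll(B,-1,0),axis=1))
v=[B[1]-B[0],B[2]-B[3]];print([np.degrees(np.arctan2(a[1],a[0])) for a in v],[np.degrees(np.arctan2(a[1],a[0]))-90 for a in(B[3]-B[0],B[2]-B[1])])
h,t=g((446,386),.04),g((500,264),.04);print('gate',h,t,np.linalg.norm(h-t),np.degrees(np.arctan2(*(t-h)[1::-1])))
print('timer',g((566,132),.021))
im=cv2.imread('pics/w1.png')
a=cv2.resize(im[20:110,215:315],(400,360),interpolation=3);b=cv2.resize(im[265:355,220:335],(460,360),interpolation=3)
b=b[:,:400];cv2.imwrite('pics/w1c.png',np.hstack([a,b]))
```

```text
dish [0.4546366  0.12688142 0.046     ] [0.09708588 0.07802002 0.09669018 0.07833427]
[np.float64(12.024842986834745), np.float64(12.210718106897563)] [np.float64(12.252252728033966), np.float64(11.962207539422081)]
[[0.39896014 0.15498714 0.046     ]
 [0.49391569 0.1752136  0.046     ]
 [0.51008662 0.09888782 0.046     ]
 [0.41558393 0.07843711 0.046     ]]
bay [[ 0.39888424 -0.2957413   0.04      ]
 [ 0.53148006 -0.28309239  0.04      ]
 [ 0.51687206 -0.16530781  0.04      ]
 [ 0.38812946 -0.18115959  0.04      ]] [0.13319777 0.11868698 0.12971482 0.11508532]
[np.float64(5.449210831350402), np.float64(7.019367224238886)] [np.float64(5.362143293996638), np.float64(7.069896306143619)]
gate [ 0.51782522 -0.16073145  0.04      ] [ 0.5679581  -0.03053725  0.04      ] 0.13951284941089923 68.94018273848106
timer [0.62799979 0.09306671 0.021     ]
```

View pics/w1c.png

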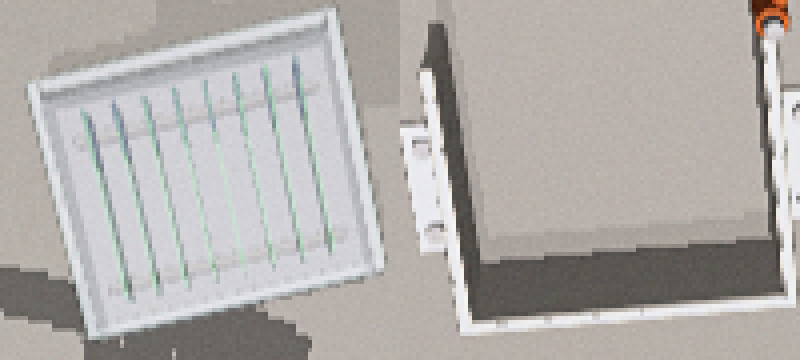

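The crop confirms the corner pixels, and the gate stands about 117° open, clear of the path. Next I'll fit the poses properly and plan the push as a smooth curve for the dish centre, with the heading always along the motion.

```bash
cat >> h.py <<'E'
from scipy.optimize import least_squares
def fit(i,M,px,x0):
    "pose x,y,yaw of model points M (m) seen at px"
    M=np.array(M);px=np.array(px,float)
    def W(p):
        c,s=np.cos(p[2]),np.sin(p[2]);return np.c_[p[0]+c*M[:,0]-s*M[:,1],p[1]+s*M[:,0]+c*M[:,1],M[:,2]]
    r=least_squares(lambda p:(np.array([proj(i,P) for P in W(p)])-px).ravel(),x0)
    return r.x,r.fun.reshape(-1,2)
E
python3 - <<'E'
from h import *
import pickle;i=pickle.load(open('w1.pkl','rb'))
d,f=fit(i,[(-.05,.04,.046),(.05,.04,.046),(.05,-.04,.046),(-.05,-.04,.046)],[(222.5,41),(298.8,22.2),(311,87.8),(238,104.4)],[.45,.12,.2]);print('dish',d,np.degrees(d[2]),f.round(1).tolist())
b,f=fit(i,[(-.068,-.061,.04),(.068,-.061,.04),(-.065,.057,.04),(.067,.063,.038)],[(235.5,348),(319.3,340.8),(226.6,282.5),(313,270.3)],[.45,-.24,.1]);print('bay',b,np.degrees(b[2]),f.round(1).tolist())
np.save('bay.npy',b)
# path of dish centre x(y): cubic to the bay axis at y1, then straight along the axis
y0=d[1];n=np.array([-np.sin(b[2]),np.cos(b[2])])
y1=-.13;x1=b[0]+n[0]*(y1-b[1])/n[1];a=-np.tan(d[2]);e=-np.tan(b[2])
from scipy.interpolate import CubicHermiteSpline as H
h=H([y1,y0],[x1,d[0]],[e,a])
s=manip.sense();Rt=R.from_quat(s['tool_rot']);p0=s['tcp_pos']
print('p0',p0,'tool yaw',np.degrees(np.arctan2(*Rt.as_matrix()[1::-1,0])))
for y in list(np.linspace(y0,y1,13))+[-.17,-.2,b[1]]:
    x=h(y) if y>=y1 else b[0]+n[0]*(y-b[1])/n[1]
    yaw=-np.arctan(h(y,1)) if y>=y1 else b[2]
    t=np.array([x,y])+.051*np.array([-np.sin(yaw),np.cos(yaw)])
    print(np.round([x,y,np.degrees(yaw)],3),'tcp',t.round(4))
E
```

```text
dish [0.45461559 0.12658274 0.21364356] 12.240874365301675 [[-1.3, -0.5], [1.0, -0.8], [1.2, 0.3], [-1.0, 1.1]]
bay [ 0.45894788 -0.23004371  0.09871967] 5.65622048897451 [[-0.6, 0.8], [0.6, 0.6], [-0.2, -0.6], [0.1, -0.7]]
p0 [0.46989604 0.00948861 0.4246631 ] tool yaw 89.72801474887397
[ 0.455  0.127 12.241] tcp [0.4438 0.1764]
[0.458 0.105 7.111] tcp [0.4519 0.1558]
[0.46  0.084 2.721] tcp [0.4576 0.1348]
[ 0.46   0.062 -0.843] tcp [0.4611 0.1134]
[ 0.46   0.041 -3.547] tcp [0.4627 0.092 ]
[ 0.458  0.02  -5.386] tcp [0.4626 0.0704]
[ 4.560e-01 -2.000e-03 -6.368e+00] tcp [0.4613 0.049 ]
[ 0.453 -0.023 -6.5  ] tcp [0.4589 0.0276]
[ 0.451 -0.044 -5.784] tcp [0.456  0.0063]
[ 0.449 -0.066 -4.214] tcp [ 0.4527 -0.015 ]
[ 0.448 -0.087 -1.78 ] tcp [ 0.4494 -0.0363]
[ 0.448 -0.109  1.517] tcp [ 0.4464 -0.0576]
[ 0.449 -0.13   5.656] tcp [ 0.444  -0.0792]
[ 0.453 -0.17   5.656] tcp [ 0.448  -0.1192]
[ 0.456 -0.2    5.656] tcp [ 0.4509 -0.1492]
[ 0.459 -0.23   5.656] tcp [ 0.4539 -0.1793]
```

Call:
{"method": "carry_out", "body": {"targets": [[[2,-0.4,0.5,0,0,-1,6],[5.5,-1,1.5,0,0,-3,6],[9,-1.6,3,0,0,-5,6],[12.5,-2.2,5,0,0,-7,6],[16,-2.8,7.5,0,0,-9,6],[18.5,-3.3,10.5,0,0,-11,6],[20.1,-3.5,14,0,0,-12.5,6],[20.6,-3.6,17.5,0,0,-12.5,6],[20.6,-3.6,21,0,0,-12.5,6],[20.6,-3.6,24.5,0,0,-12.5,6],[20.6,-3.6,27,0,0,-12.5,6],[20.6,-3.6,28,0,0,-12.5,6]]]}}

```text
t: 2.98
tcp_pos: [0.4331, 0.2142, 0.1417]
tool_rot: [0.628, 0.778, -0.003, -0.002]
force: [-0.3, -0.2, 0.5]
finger_gap: 0.703
gripper_force: 0.0
```

```bash
cat >> h.py <<'E'
def goto(*pts):
    "pts: x,y,z,tool yaw deg -> rows in cm/deg from the measured pose"
    s=manip.sense();Rt=R.from_quat(s['tool_rot']);print('t',s['t'],s['tcp_pos'].round(4),'yaw',np.degrees(np.arctan2(*Rt.as_matrix()[1::-1,0])).round(2),'F',np.round(s['force'],1))
    for p in pts:
        w=np.radians(p[3]);c,q=np.cos(w),np.sin(w)
        G=R.from_matrix([[c,q,0],[q,-c,0],[0,0,-1]])
        print(np.r_[Rt.inv().apply(np.array(p[:3])-s['tcp_pos'])*100,np.degrees((Rt.inv()*G).as_rotvec())].round(2).tolist())
E
python3 -c "
from h import *
goto((.4353,.2155,.034,102.24))"
```

```text
t 2.9833 [0.4331 0.2142 0.1417] yaw 102.14 F [-0.3 -0.2  0.5]
[0.09, 0.33, 10.77, -0.45, 0.03, -0.1]
```

Call:
{"method": "carry_out", "body": {"targets": [[[0.1,0.3,2,-0.4,0,0,6],[0.1,0.3,5,-0.4,0,0,6],[0.1,0.3,8,-0.4,0,0,6],[0.1,0.3,10,-0.4,0,0,6],[0.1,0.3,10.7,-0.4,0,0,6],[0.1,0.3,10.7,-0.4,0,0,6],[-0.6,0.3,10.7,-0.4,0,0,6],[-1.4,0.3,10.7,-0.4,0,0,6],[-2.1,0.3,10.7,-0.4,0,0,6],[-2.6,0.3,10.7,-0.4,0,0,6],[-2.8,0.3,10.7,-0.4,0,0,6],[-2.8,0.3,10.7,-0.4,0,0,6]]]}}

```text
t: 3.98
tcp_pos: [0.4449, 0.1889, 0.039]
tool_rot: [0.628, 0.778, 0.003, 0.003]
force: [0.1, 0.6, 0.4]
finger_gap: 0.699
gripper_force: 0.0
```

```bash
python3 -c "
from h import *
goto((.4438,.1764,.034,102.24))
s=manip.sense();print(s['finger_gap'])
i,im=snap('wrist','w2.png');cv2.imwrite('pics/w2.png',im)
i,im=snap('side','s2.png')
"
```

```text
t 3.9833 [0.4449 0.1889 0.039 ] yaw 102.17 F [0.1 0.6 0.4]
[-1.2, -0.38, 0.5, 0.48, 0.0, -0.07]
0.6991617094028834
```

View pics/w2.png

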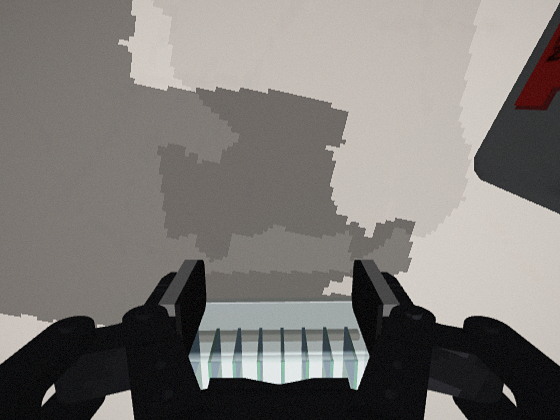

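The dish lies straight ahead of the two fingers, with its near edge level at row 302 from column 190 to 370, so the alignment is good. Next I'll generate the rows for the push.

```bash
cat >> h.py <<'E'
from scipy.interpolate import CubicHermiteSpline
def path(ys,off=.051,d=(.4546,.1266,12.24),y1=-.13,z=.036):
    b=np.load('bay.npy');n=np.array([-np.sin(b[2]),np.cos(b[2])])
    h=CubicHermiteSpline([y1,d[1]],[b[0]+n[0]*(y1-b[1])/n[1],d[0]],[-np.tan(b[2]),-np.tan(np.radians(d[2]))])
    out=[]
    for y in ys:
        yc=min(y,d[1])
        x=h(yc) if yc>=y1 else b[0]+n[0]*(yc-b[1])/n[1]
        w=-np.arctan(h(yc,1)) if yc>=y1 else b[2]
        o=off+(y-yc)
        out.append((x-o*np.sin(w),yc+o*np.cos(w),z,90+np.degrees(w)))
    return out
E
python3 -c "
from h import *
goto(*path(.1266+np.array([10,8,6,4,2.5,1,-.5,-2,-4,-7,-10,-10])/1000))
"
```

```text
t 4.0833 [0.4445 0.1895 0.0387] yaw 102.22 F [ 0.8  0.3 -0. ]
[-0.26, -0.35, 0.26, 0.43, -0.0, -0.02]
[-0.46, -0.35, 0.26, 0.43, -0.0, -0.02]
[-0.66, -0.35, 0.26, 0.43, -0.0, -0.02]
[-0.86, -0.35, 0.26, 0.43, -0.0, -0.02]
[-1.01, -0.35, 0.26, 0.43, -0.0, -0.02]
[-1.16, -0.35, 0.26, 0.43, -0.0, -0.02]
[-1.31, -0.34, 0.26, 0.43, -0.0, 0.11]
[-1.46, -0.3, 0.26, 0.43, -0.0, 0.49]
[-1.67, -0.26, 0.26, 0.43, -0.0, 0.99]
[-1.97, -0.2, 0.26, 0.43, -0.01, 1.74]
[-2.28, -0.15, 0.26, 0.43, -0.01, 2.47]
[-2.28, -0.15, 0.26, 0.43, -0.01, 2.47]
```

Call:
{"method": "carry_out", "body": {"targets": [[[-0.3,-0.2,0.1,0.2,0,0,6],[-0.5,-0.35,0.2,0.4,0,0,6],[-0.7,-0.35,0.2,0.4,0,0,6],[-0.85,-0.35,0.2,0.4,0,0,6],[-1.0,-0.35,0.2,0.4,0,0,6],[-1.15,-0.35,0.2,0.4,0,0,6],[-1.3,-0.35,0.2,0.4,0,0.1,6],[-1.45,-0.3,0.2,0.4,0,0.5,6],[-1.65,-0.25,0.2,0.4,0,1,6],[-1.95,-0.2,0.2,0.4,0,1.7,6],[-2.3,-0.15,0.2,0.4,0,2.5,6],[-2.3,-0.15,0.2,0.4,0,2.5,6]]]}}

```text
t: 5.08
tcp_pos: [0.4481, 0.1661, 0.0363]
tool_rot: [0.645, 0.764, 0.0, 0.0]
force: [-0.2, 0.3, 0.3]
finger_gap: 0.701
gripper_force: 0.0
```

```bash
python3 -c "
from h import *
goto(*path(.1266-np.array([13,16,20,24,28,32,36,40,44,47,49,49])/1000))
print(manip.sense()['tau'].round(2))
"
```

```text
t 5.0833 [0.4481 0.1661 0.0363] yaw 99.66 F [-0.2  0.3  0.3]
[-0.23, 0.06, 0.03, 0.01, -0.0, 0.62]
[-0.54, 0.11, 0.03, 0.01, -0.0, 1.32]
[-0.94, 0.18, 0.03, 0.01, -0.0, 2.24]
[-1.35, 0.24, 0.03, 0.01, -0.0, 3.13]
[-1.75, 0.29, 0.03, 0.01, -0.0, 3.99]
[-2.16, 0.34, 0.03, 0.01, -0.0, 4.82]
[-2.57, 0.37, 0.03, 0.01, -0.0, 5.63]
[-2.97, 0.4, 0.03, 0.01, -0.0, 6.41]
[-3.38, 0.42, 0.03, 0.01, -0.0, 7.16]
[-3.68, 0.43, 0.03, 0.01, -0.0, 7.71]
[-3.88, 0.43, 0.03, 0.01, -0.0, 8.06]
[-3.88, 0.43, 0.03, 0.01, -0.0, 8.06]
[-0.00e+00 -3.89e+01 -4.23e+00  1.00e-02  0.00e+00  4.00e-02]
```

Call:
{"method": "carry_out", "body": {"targets": [[[-0.2,0.05,0,0,0,0.6,6],[-0.5,0.1,0,0,0,1.3,6],[-0.9,0.2,0,0,0,2.2,6],[-1.3,0.25,0,0,0,3.1,6],[-1.7,0.3,0,0,0,4,6],[-2.1,0.35,0,0,0,4.8,6],[-2.5,0.37,0,0,0,5.6,6],[-2.9,0.4,0,0,0,6.4,6],[-3.3,0.42,0,0,0,7.1,6],[-3.6,0.43,0,0,0,7.7,6],[-3.9,0.43,0,0,0,8.1,6],[-4.1,0.43,0,0,0,8.3,6]]]}}

```text
t: 6.08
tcp_pos: [0.4589, 0.1267, 0.0363]
tool_rot: [0.698, 0.716, 0.0, -0.0]
force: [0.1, 2.0, 0.5]
finger_gap: 0.705
gripper_force: 1.1
```

```bash
python3 -c "
from h import *
goto(*path(.1266-np.array([54,58,62,66,70,74,78,82,86,90,93,93])/1000))
_,a=snap('top','t3.png');_,b=snap('side','s3.png');_,w=snap('wrist','w3.png')
a=cv2.resize(a[180:250,225:345],(480,280),interpolation=3);b=cv2.resize(b[195:295,230:350],(360,300),interpolation=3)[:280]
c=np.zeros((595,800,3),np.uint8);c[:280,:480]=a;c[:280,480:800]=b[:,:320];c[280:,:420]=cv2.resize(w,(420,315))
cv2.imwrite('pics/c3.png',c)
"
```

```text
t 6.0833 [0.4589 0.1267 0.0363] yaw 91.39 F [0.1 2.  0.5]
[-0.31, 0.07, 0.03, -0.01, -0.01, 0.65]
[-0.72, 0.12, 0.03, -0.01, -0.01, 1.29]
[-1.12, 0.17, 0.03, -0.01, -0.01, 1.91]
[-1.52, 0.2, 0.03, -0.01, -0.01, 2.5]
[-1.92, 0.23, 0.03, -0.01, -0.01, 3.06]
[-2.32, 0.26, 0.03, -0.01, -0.01, 3.58]
[-2.72, 0.27, 0.03, -0.01, -0.01, 4.08]
[-3.13, 0.28, 0.03, -0.01, -0.01, 4.55]
[-3.53, 0.29, 0.03, -0.01, -0.01, 4.98]
[-3.93, 0.29, 0.03, -0.01, -0.01, 5.39]
[-4.23, 0.29, 0.03, -0.01, -0.01, 5.67]
[-4.23, 0.29, 0.03, -0.01, -0.01, 5.67]
```

View pics/c3.png

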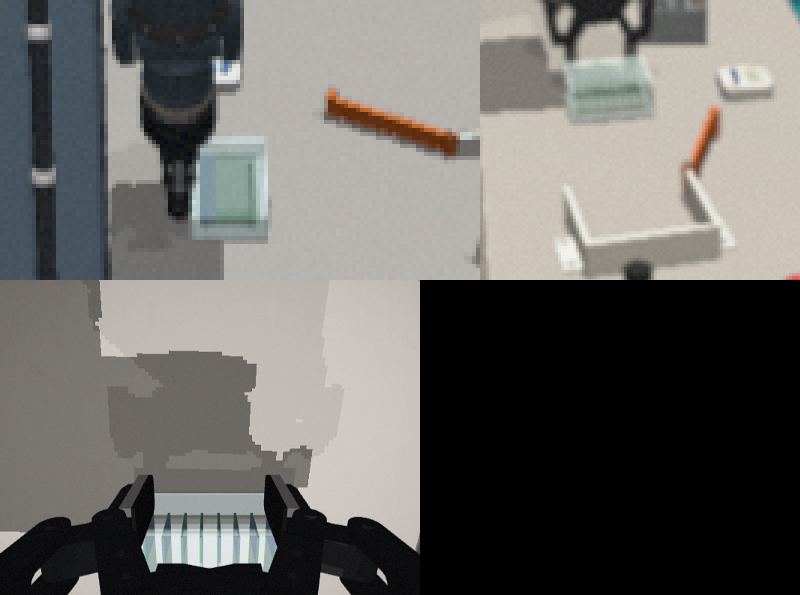

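The dish is in contact with both fingers, turning with them and aligned, and the push reads about 2 N. Carrying on along the curve.

Call:
{"method": "carry_out", "body": {"targets": [[[-0.3,0.05,0,0,0,0.6,6],[-0.7,0.1,0,0,0,1.3,6],[-1.1,0.15,0,0,0,1.9,6],[-1.5,0.2,0,0,0,2.5,6],[-1.9,0.25,0,0,0,3.1,6],[-2.3,0.25,0,0,0,3.6,6],[-2.7,0.27,0,0,0,4.1,6],[-3.1,0.28,0,0,0,4.6,6],[-3.5,0.29,0,0,0,5,6],[-3.9,0.29,0,0,0,5.4,6],[-4.3,0.29,0,0,0,5.7,6],[-4.6,0.29,0,0,0,5.9,6]]]}}

```text
t: 7.23
tcp_pos: [0.463, 0.0807, 0.0363]
tool_rot: [0.734, 0.679, 0.0, -0.0]
force: [-1.3, 2.9, 0.8]
finger_gap: 0.701
gripper_force: 1.1
```

```bash
python3 -c "
from h import *
goto(*path(.1266-np.array([102,106,110,114,118,122,126,130,134,138,142,145])/1000))
"
```

```text
t 7.2333 [0.463  0.0807 0.0363] yaw 85.5 F [-1.3  2.9  0.8]
[-0.53, 0.02, 0.03, -0.01, -0.01, 0.54]
[-0.93, 0.04, 0.03, -0.01, -0.01, 0.82]
[-1.34, 0.06, 0.03, -0.01, -0.01, 1.08]
[-1.74, 0.07, 0.03, -0.01, -0.01, 1.3]
[-2.14, 0.08, 0.03, -0.01, -0.01, 1.5]
[-2.54, 0.08, 0.03, -0.01, -0.01, 1.66]
[-2.95, 0.08, 0.03, -0.01, -0.01, 1.8]
[-3.35, 0.08, 0.03, -0.01, -0.01, 1.91]
[-3.75, 0.07, 0.03, -0.01, -0.01, 1.98]
[-4.15, 0.06, 0.03, -0.01, -0.01, 2.03]
[-4.56, 0.05, 0.03, -0.01, -0.01, 2.05]
[-4.86, 0.04, 0.03, -0.01, -0.01, 2.04]
```

Call:
{"method": "carry_out", "body": {"targets": [[[-0.5,0,0,0,0,0.5,6],[-0.9,0,0,0,0,0.8,6],[-1.3,0.05,0,0,0,1.1,6],[-1.7,0.05,0,0,0,1.3,6],[-2.1,0.08,0,0,0,1.5,6],[-2.5,0.08,0,0,0,1.7,6],[-2.9,0.08,0,0,0,1.8,6],[-3.3,0.08,0,0,0,1.9,6],[-3.7,0.07,0,0,0,2,6],[-4.1,0.06,0,0,0,2,6],[-4.5,0.05,0,0,0,2,6],[-4.9,0.04,0,0,0,2,6]]]}}

```text
t: 8.23
tcp_pos: [0.4595, 0.0319, 0.0363]
tool_rot: [0.746, 0.666, 0.0, -0.0]
force: [-0.1, 2.1, 1.2]
finger_gap: 0.7
gripper_force: 1.3
```

```bash
python3 -c "
from h import *
goto(*path(.1266-np.array([150,154,158,162,166,170,174,178,182,186,188,188])/1000))
"
```

```text
t 8.2333 [0.4595 0.0319 0.0363] yaw 83.54 F [-0.1  2.1  1.2]
[-0.46, -0.01, 0.03, -0.0, -0.01, 0.03]
[-0.87, -0.01, 0.03, -0.0, -0.01, -0.04]
[-1.27, -0.02, 0.03, -0.0, -0.01, -0.14]
[-1.67, -0.03, 0.03, -0.0, -0.01, -0.27]
[-2.07, -0.05, 0.03, -0.0, -0.01, -0.43]
[-2.48, -0.06, 0.03, -0.0, -0.01, -0.62]
[-2.88, -0.07, 0.03, -0.0, -0.01, -0.85]
[-3.28, -0.09, 0.03, -0.0, -0.01, -1.1]
[-3.68, -0.1, 0.03, -0.0, -0.01, -1.38]
[-4.09, -0.12, 0.03, -0.0, -0.01, -1.69]
[-4.29, -0.13, 0.03, -0.0, -0.01, -1.85]
[-4.29, -0.13, 0.03, -0.0, -0.01, -1.85]
```

Call:
{"method": "carry_out", "body": {"targets": [[[-0.4,0,0,0,0,0,6],[-0.8,0,0,0,0,0,6],[-1.2,0,0,0,0,-0.1,6],[-1.6,-0.05,0,0,0,-0.3,6],[-2.0,-0.05,0,0,0,-0.4,6],[-2.4,-0.06,0,0,0,-0.6,6],[-2.8,-0.07,0,0,0,-0.9,6],[-3.2,-0.09,0,0,0,-1.1,6],[-3.6,-0.1,0,0,0,-1.4,6],[-3.8,-0.12,0,0,0,-1.5,6],[-3.9,-0.12,0,0,0,-1.5,6],[-3.9,-0.12,0,0,0,-1.5,6]]]}}

```text
t: 9.23
tcp_pos: [0.454, -0.0068, 0.0362]
tool_rot: [0.737, 0.676, -0.0, 0.0]
force: [0.7, -0.2, 0.1]
finger_gap: 0.705
gripper_force: 0.0
```

Call:
{"method": "carry_out", "body": {"targets": [[[1,0,0,0,0,0,6],[3,0,-0.5,0,0,0,6],[5,0,-3,0,0,0,6],[7,0,-6.5,0,0,0,6],[8.5,0,-10,0,0,0,6],[10,0,-13.5,0,0,0,6],[11.5,0,-17,0,0,0,6],[12,0,-20,0,0,0,6],[12,0,-22,0,0,0,6],[12,0,-22,0,0,0,6],[12,0,-22,0,0,0,6]]]}}

```text
t: 10.15
tcp_pos: [0.4646, 0.1138, 0.2573]
tool_rot: [0.737, 0.676, 0.001, 0.001]
force: [-0.1, -0.3, -0.8]
finger_gap: 0.703
gripper_force: 0.0
```

Run:
```python
from h import *
import pickle
s=manip.sense();print(s['t'],s['tcp_pos'])
i,im=snap('wrist','w4.png');pickle.dump(i,open('w4.pkl','wb'))
for P in((.45,-.061,.046),(.459,-.23,.04),(.39,-.17,.04)):print(proj(i,P))
cv2.imwrite('pics/w4b.png',cv2.resize(im,(800,600),interpolation=3))
```

```text
10.15 [0.46456693 0.11383507 0.25726603]
[279.45857907 346.03512515]
[299.06822845 464.21433764]
[235.45761024 428.04165789]
```

View pics/w4b.png

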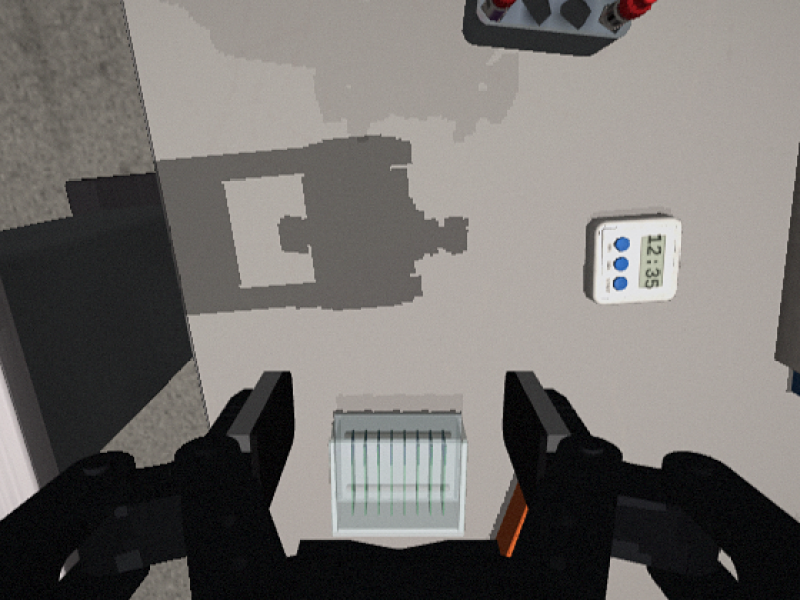

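The dish sits squarely between the fingers. In the 800-wide view its front top corners are at (333,535) and (464,536), its rear base corners are at about (332,413) and (463,411), and the timer hasn't moved.

Run:
```python
from h import *
import pickle;i=pickle.load(open('w4.pkl','rb'))
px=np.array([(333,535),(464,536),(332,413),(463,411)])*.7
d,f=fit(i,[(-.05,-.04,.046),(.05,-.04,.046),(-.05,.04,0),(.05,.04,0)],px,[.45,-.06,-.1]);print(d,np.degrees(d[2]),f.round(1).tolist())
for P in((-.05,.04,.046),(.05,.04,.046)):
    c,s=np.cos(d[2]),np.sin(d[2]);print(proj(i,(d[0]+c*P[0]-s*P[1],d[1]+s*P[0]+c*P[1],P[2]))/.7)
px=px[:2]
d,f=fit(i,[(-.05,-.04,.046),(.05,-.04,.046)],px,d);print(d,np.degrees(d[2]),f.round(1).tolist())
im=cv2.imread('pics/w4.png');cv2.imwrite('pics/w4c.png',cv2.resize(im[275:385,220:340],(800,733),interpolation=3)[:600])
```

```text
[ 0.44942487 -0.05765809 -0.08006045] -4.5871257487254375 [[-0.7, 1.2], [0.5, -0.1], [2.0, -1.0], [-1.8, -0.1]]
[327.5366938  442.45397349]
[467.93797793 441.60353263]
[ 0.45027327 -0.05705972 -0.09648933] -5.52843149993144 [[-0.6, 0.0], [0.6, 0.0]]
```

The fit (0.450, −0.057, −5°) agrees with the pushed pose (0.4496, −0.0576, −4.9°), so the 51 mm contact offset is right and the dish is on the plan. Going back down behind it.

Call:
{"method": "carry_out", "body": {"targets": [[[0,0,2,0,0,0,6],[0,0,5,0,0,0,6],[-1,0,8.5,0,0,0,6],[-2,0,12,0,0,0,6],[-3.5,0,15.5,0,0,0,6],[-5,0,18.5,0,0,0,6],[-7,0,21,0,0,0,6],[-8.5,0,22,0,0,0,6],[-9.8,0,22.1,0,0,0,6],[-10.8,0,22.1,0,0,0,6],[-11.2,0,22.1,0,0,0,6],[-11.2,0,22.1,0,0,0,6]]]}}

```text
t: 11.2
tcp_pos: [0.4543, 0.001, 0.0348]
tool_rot: [0.738, 0.675, -0.0, -0.001]
force: [-0.1, -0.1, -0.4]
finger_gap: 0.703
gripper_force: 0.0
```

```bash
python3 -c "
from h import *
goto(*path(.0-np.array([52,54,56,58,60,63,66,70,74,78,82,86])/1000))
"
```

```text
t 11.2 [0.4543 0.001  0.0348] yaw 84.94 F [-0.1 -0.1 -0.4]
[-0.21, 0.08, -0.12, -0.07, -0.02, 0.26]
[-0.42, 0.06, -0.12, -0.07, -0.02, 0.12]
[-0.62, 0.05, -0.12, -0.07, -0.02, -0.02]
[-0.82, 0.04, -0.12, -0.07, -0.02, -0.18]
[-1.02, 0.02, -0.12, -0.07, -0.02, -0.34]
[-1.32, 0.0, -0.12, -0.07, -0.02, -0.59]
[-1.62, -0.02, -0.12, -0.07, -0.02, -0.87]
[-2.02, -0.04, -0.12, -0.07, -0.02, -1.26]
[-2.42, -0.07, -0.12, -0.07, -0.02, -1.68]
[-2.82, -0.1, -0.12, -0.07, -0.02, -2.13]
[-3.23, -0.12, -0.12, -0.07, -0.02, -2.61]
[-3.63, -0.15, -0.12, -0.07, -0.02, -3.12]
```

Call:
{"method": "carry_out", "body": {"targets": [[[-0.2,0.05,0,0,0,0,6],[-0.4,0.05,0,0,0,0,6],[-0.6,0.05,0,0,0,0,6],[-0.8,0.04,0,0,0,-0.1,6],[-1.0,0.02,0,0,0,-0.3,6],[-1.3,0,0,0,0,-0.6,6],[-1.6,0,0,0,0,-0.9,6],[-2.0,-0.05,0,0,0,-1.3,6],[-2.4,-0.07,0,0,0,-1.7,6],[-2.8,-0.1,0,0,0,-2.1,6],[-3.2,-0.12,0,0,0,-2.6,6],[-3.6,-0.15,0,0,0,-3.1,6]]]}}

```text
t: 12.2
tcp_pos: [0.4496, -0.0339, 0.0355]
tool_rot: [0.718, 0.696, -0.0, -0.001]
force: [0.5, 5.1, 4.9]
finger_gap: 0.7
gripper_force: 2.6
```

```bash
python3 -c "
from h import *
goto(*path(.0-np.array([90,94,98,102,106,110,114,118,122,126,130,134])/1000))
"
```

```text
t 12.2 [ 0.4496 -0.0339  0.0355] yaw 88.17 F [0.5 5.1 4.9]
[-0.51, -0.04, -0.05, -0.04, -0.04, -0.43]
[-0.91, -0.09, -0.05, -0.04, -0.04, -1.0]
[-1.31, -0.13, -0.05, -0.04, -0.04, -1.61]
[-1.71, -0.18, -0.05, -0.04, -0.04, -2.24]
[-2.11, -0.22, -0.05, -0.04, -0.04, -2.9]
[-2.52, -0.26, -0.05, -0.04, -0.04, -3.59]
[-2.92, -0.29, -0.05, -0.04, -0.04, -4.31]
[-3.33, -0.33, -0.05, -0.04, -0.04, -5.07]
[-3.73, -0.36, -0.05, -0.04, -0.04, -5.84]
[-4.14, -0.39, -0.05, -0.04, -0.04, -6.65]
[-4.55, -0.41, -0.05, -0.04, -0.04, -7.49]
[-4.94, -0.36, -0.05, -0.04, -0.04, -7.49]
```

The push has risen to 5 N, with 5 N vertical as well, which suggests the tool is pressing down through friction on the glass. I'll back off a few millimetres, let it settle slightly higher and go again.

Call:
{"method": "carry_out", "body": {"targets": [[[0.4,0,-0.1,0,0,0,6],[0.8,0,-0.2,0,0,0,6],[0.8,0,-0.2,0,0,0,6],[0.8,0,-0.2,0,0,0,6]]]}}

```text
t: 12.53
tcp_pos: [0.4504, -0.0259, 0.0373]
tool_rot: [0.718, 0.696, 0.0, 0.0]
force: [-0.4, -0.4, -0.5]
finger_gap: 0.704
gripper_force: 0.0
```

```bash
python3 -c "
from h import *
goto(*path(.0-np.array([80,82,84,86,88,90,93,96,99,102,105,108])/1000,z=.037))
"
```

```text
t 12.5333 [ 0.4504 -0.0259  0.0373] yaw 88.19 F [-0.4 -0.4 -0.5]
[-0.32, 0.02, 0.03, 0.01, 0.0, 0.89]
[-0.52, -0.01, 0.03, 0.01, 0.0, 0.64]
[-0.72, -0.03, 0.03, 0.01, 0.0, 0.39]
[-0.92, -0.06, 0.03, 0.01, 0.0, 0.13]
[-1.12, -0.08, 0.03, 0.01, 0.0, -0.14]
[-1.32, -0.1, 0.03, 0.01, 0.0, -0.41]
[-1.62, -0.14, 0.03, 0.01, 0.0, -0.84]
[-1.92, -0.17, 0.03, 0.01, 0.0, -1.28]
[-2.22, -0.2, 0.03, 0.01, 0.0, -1.74]
[-2.52, -0.24, 0.03, 0.01, 0.0, -2.22]
[-2.82, -0.27, 0.03, 0.01, 0.0, -2.71]
[-3.12, -0.3, 0.03, 0.01, 0.0, -3.22]
```

Call:
{"method": "carry_out", "body": {"targets": [[[-0.3,0,0,0,0,0,6],[-0.5,0,0,0,0,0,6],[-0.7,-0.02,0,0,0,0,6],[-0.9,-0.05,0,0,0,0,6],[-1.1,-0.08,0,0,0,-0.2,6],[-1.3,-0.1,0,0,0,-0.4,6],[-1.6,-0.14,0,0,0,-0.8,6],[-1.9,-0.17,0,0,0,-1.3,6],[-2.2,-0.2,0,0,0,-1.7,6],[-2.5,-0.24,0,0,0,-2.2,6],[-2.8,-0.27,0,0,0,-2.7,6],[-3.1,-0.3,0,0,0,-3.2,6]]]}}

```text
t: 13.53
tcp_pos: [0.4461, -0.0573, 0.0372]
tool_rot: [0.699, 0.716, -0.0, -0.0]
force: [-0.7, 2.7, -0.0]
finger_gap: 0.704
gripper_force: 0.9
```

```bash
python3 -c "
from h import *
goto(*path(.0-np.array([111,114,117,120,123,126,129,132,134,136,136,136])/1000,z=.037))
"
```

```text
t 13.5333 [ 0.4461 -0.0573  0.0372] yaw 91.38 F [-0.7  2.7 -0. ]
[-0.28, -0.01, 0.02, -0.03, -0.02, -0.55]
[-0.58, -0.05, 0.02, -0.03, -0.02, -1.1]
[-0.88, -0.1, 0.02, -0.03, -0.02, -1.66]
[-1.18, -0.14, 0.02, -0.03, -0.02, -2.23]
[-1.48, -0.18, 0.02, -0.03, -0.02, -2.83]
[-1.79, -0.21, 0.02, -0.03, -0.02, -3.44]
[-2.09, -0.25, 0.02, -0.03, -0.02, -4.06]
[-2.39, -0.25, 0.02, -0.03, -0.02, -4.27]
[-2.59, -0.23, 0.02, -0.03, -0.02, -4.27]
[-2.79, -0.22, 0.02, -0.03, -0.02, -4.27]
[-2.79, -0.22, 0.02, -0.03, -0.02, -4.27]
[-2.79, -0.22, 0.02, -0.03, -0.02, -4.27]
```

Force is back to 2.7 N. This call finishes the turn and stops with the leading edge right at the mouth.

Call:
{"method": "carry_out", "body": {"targets": [[[-0.3,-0.02,0,0,0,-0.5,6],[-0.6,-0.05,0,0,0,-1.1,6],[-0.9,-0.1,0,0,0,-1.7,6],[-1.2,-0.14,0,0,0,-2.2,6],[-1.5,-0.18,0,0,0,-2.8,6],[-1.8,-0.21,0,0,0,-3.4,6],[-2.1,-0.24,0,0,0,-4,6],[-2.4,-0.24,0,0,0,-4.2,6],[-2.4,-0.24,0,0,0,-4.2,6]]]}}

```text
t: 14.28
tcp_pos: [0.4448, -0.0818, 0.0373]
tool_rot: [0.672, 0.74, 0.0, 0.0]
force: [0.3, -0.2, -0.4]
finger_gap: 0.705
gripper_force: 0.0
```

Call:
{"method": "carry_out", "body": {"targets": [[[1,0,0,0,0,0,6],[3,0,-0.5,0,0,0,6],[5,0,-3,0,0,0,6],[7,0,-6.5,0,0,0,6],[8.5,0,-10,0,0,0,6],[9.5,0,-14,0,0,0,6],[9.8,0,-18,0,0,0,6],[10,0,-22,0,0,0,6],[10,0,-26,0,0,0,6],[10,0,-28,0,0,0,6],[10,0,-28,0,0,0,6],[10,0,-28,0,0,0,6]]]}}

```text
t: 15.28
tcp_pos: [0.435, 0.0189, 0.3183]
tool_rot: [0.672, 0.741, 0.001, 0.002]
force: [-1.3, 0.4, -0.6]
finger_gap: 0.7
gripper_force: 0.0
```

Run:
```python
from h import *
import pickle
s=manip.sense();print(s['t'],s['tcp_pos'])
i,im=snap('wrist','w5.png');pickle.dump(i,open('w5.pkl','wb'))
b=np.load('bay.npy')
for P in((.449,-.135,.046),(*b[:2],.04)):print(proj(i,P)/.7)
q=proj(i,(.452,-.18,.046));x,y=np.clip(q-[100,75],0,[360,270]).astype(int);print(x,y)
cv2.imwrite('pics/w5b.png',cv2.resize(im[y:y+150,x:x+200],(800,600),interpolation=3))
```

```text
15.2833 [0.43504634 0.01892831 0.31834977]
[396.965086   426.57336932]
[397.78239379 518.74247207]
176 256
```

View pics/w5b.png

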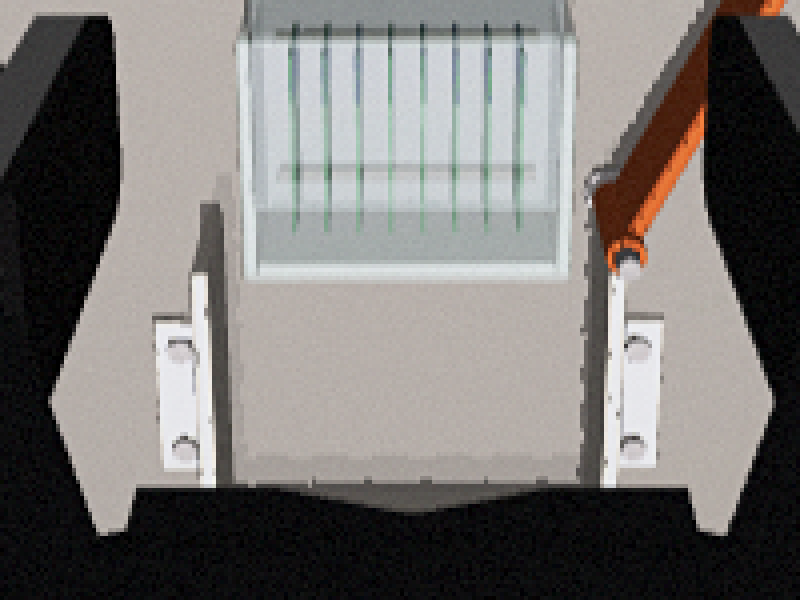

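In the crop (4×, offset 176,256) the dish's front edge runs from (245,276) to (570,276). The walls' inner edges at the mouth are at columns 209 and 608. The dish is centred to within half a millimetre and square to the bay, so I'll push straight in.

Run:
```python
from h import *
import pickle;i=pickle.load(open('w5.pkl','rb'))
q=lambda *p:np.array(p)/4+[176,256]
d,f=fit(i,[(-.05,.04,.046),(.05,.04,.046),(.05,-.04,.046),(-.05,-.04,.046)],q((238,36),(576,36),(570,276),(245,276)),[.45,-.13,.1]);print(d,np.degrees(d[2]),f.round(1).tolist())
b,f=fit(i,[(-.062,.057,.04),(.067,.063,.038),(.062,0,.04),(-.062,0,.04)],q((209,272),(627,250),(604,400),(214,400)),[.459,-.23,.1])
B=[ray(i,p,.04) for p in q((209,272),(214,400),(602,480),(606,300))];print('walls yaw',[np.degrees(np.arctan2(*(B[1]-B[0])[:2]*[1,-1]))  ,np.degrees(np.arctan2(*(B[2]-B[3])[:2]*[1,-1]))])
h=ray(i,q(627,250)[0] if q(627,250).ndim>1 else q(627,250),.038);print('hinge',h,'left wall end inner',B[0])
b=np.load('bay.npy');c,s=np.cos(b[2]),np.sin(b[2])
for P in((.067,.063),(-.062,.057)):print('old',b[0]+c*P[0]-s*P[1],b[1]+s*P[0]+c*P[1])
print('dish in bay',np.array([[c,s],[-s,c]])@(d[:2]-b[:2]))
goto((.4442,-.076,.037,95.66))
```

```text
[ 0.44857609 -0.13127643  0.09696447] 5.555655142488828 [[-0.8, -0.1], [0.9, -0.2], [0.3, 0.2], [-0.4, 0.3]]
walls yaw [np.float64(5.391501531636344), np.float64(6.529818854743966)]
hinge [ 0.51969372 -0.16038835  0.038     ] left wall end inner [ 0.39164487 -0.17915345  0.04      ]
old 0.5194124243762703 -0.16074697101814842
old 0.39163185994226757 -0.1794319209224874
dish in bay [-0.00058685  0.09930864]
t 15.3333 [0.4341 0.019  0.3169] yaw 95.57 F [-0.7  0.6  0.1]
[-9.55, 0.09, 27.99, -0.02, -0.01, -0.09]
```

Call:
{"method": "carry_out", "body": {"targets": [[[0,0,2,0,0,0,6],[0,0,5.5,0,0,0,6],[0,0,9,0,0,0,6],[0,0,12.5,0,0,0,6],[-0.5,0,16,0,0,0,6],[-1.5,0,19.5,0,0,0,6],[-3,0,23,0,0,0,6],[-5,0.1,26,0,0,0,6],[-7,0.1,27.7,0,0,0,6],[-8.5,0.1,27.9,0,0,0,6],[-9.5,0.1,27.9,0,0,0,6],[-9.5,0.1,27.9,0,0,0,6]]]}}

```text
t: 16.33
tcp_pos: [0.4444, -0.0771, 0.0368]
tool_rot: [0.673, 0.74, -0.0, -0.001]
force: [0.1, 0.0, 1.6]
finger_gap: 0.705
gripper_force: 0.0
```

```bash
python3 -c "
from h import *
goto(*path([-.132,-.17,-.23],z=.0375))
"
```

```text
t 16.3333 [ 0.4444 -0.0771  0.0368] yaw 95.39 F [0.1 0.  1.6]
[-0.41, -0.06, -0.07, -0.12, -0.07, -0.26]
[-4.23, -0.04, -0.07, -0.12, -0.07, -0.26]
[-10.26, -0.01, -0.08, -0.12, -0.07, -0.26]
```

Call:
{"method": "carry_out", "body": {"targets": [[[-0.1,0,-0.1,0,0,-0.2,6],[-0.25,0,-0.1,0,0,-0.2,6],[-0.4,0,-0.1,0,0,-0.2,6],[-0.55,0,-0.1,0,0,-0.2,6],[-0.75,0,-0.1,0,0,-0.2,6],[-1.0,0,-0.1,0,0,-0.2,6],[-1.3,0,-0.1,0,0,-0.2,6],[-1.6,0,-0.1,0,0,-0.2,6],[-1.9,0,-0.1,0,0,-0.2,6],[-2.2,0,-0.1,0,0,-0.2,6],[-2.5,0,-0.1,0,0,-0.2,6],[-2.8,0,-0.1,0,0,-0.2,6]]]}}

```text
t: 17.33
tcp_pos: [0.4474, -0.1039, 0.0393]
tool_rot: [0.671, 0.742, -0.0, -0.0]
force: [-0.7, 5.6, 4.5]
finger_gap: 0.702
gripper_force: 2.6
```

```bash
python3 -c "
from h import *
goto(*path([-.17,-.2,-.23],z=.0375))
"
```

```text
t 17.3333 [ 0.4474 -0.1039  0.0393] yaw 95.73 F [-0.7  5.6  4.5]
[-1.53, -0.1, 0.18, -0.04, -0.04, 0.08]
[-4.55, -0.1, 0.17, -0.04, -0.04, 0.08]
[-7.56, -0.1, 0.17, -0.04, -0.04, 0.08]
```

The same vertical load came back (5.6 N, still under 10 N). I'll release, let it settle and continue as before.

Call:
{"method": "carry_out", "body": {"targets": [[[0.4,0,0,0,0,0,6],[0.7,0,0,0,0,0,6],[0.7,0,0,0,0,0,6],[0.7,0,0,0,0,0,6],[0.7,0,0,0,0,0,6]]]}}

```text
t: 17.75
tcp_pos: [0.4473, -0.0971, 0.0392]
tool_rot: [0.671, 0.742, 0.0, 0.0]
force: [-0.2, 0.1, 0.2]
finger_gap: 0.701
gripper_force: 0.0
```

```bash
python3 -c "
from h import *
goto(*path([-.15,-.2,-.23],z=.0375))
"
```

```text
t 17.75 [ 0.4473 -0.0971  0.0392] yaw 95.76 F [-0.2  0.1  0.2]
[-0.2, -0.16, 0.17, 0.03, 0.02, 0.1]
[-5.23, -0.17, 0.17, 0.03, 0.02, 0.1]
[-8.24, -0.17, 0.17, 0.03, 0.02, 0.1]
```

Call:
{"method": "carry_out", "body": {"targets": [[[-0.2,0,0,0,0,0,6],[-0.4,0,0,0,0,0,6],[-0.6,0,0,0,0,0,6],[-0.8,0,0,0,0,0,6],[-1.0,0,0,0,0,0,6],[-1.3,0,0,0,0,0,6],[-1.6,0,0,0,0,0,6],[-2.0,0,0,0,0,0,6],[-2.4,0,0,0,0,0,6],[-2.8,0,0,0,0,0,6],[-3.2,0,0,0,0,0,6],[-3.6,0,0,0,0,0,6]]]}}

```text
t: 18.75
tcp_pos: [0.4506, -0.1332, 0.0392]
tool_rot: [0.671, 0.742, 0.0, -0.0]
force: [-0.6, 2.7, 0.0]
finger_gap: 0.704
gripper_force: 1.2
```

```bash
python3 -c "
from h import *
goto(*path([-.2,-.229],z=.0375))
"
```

```text
t 18.75 [ 0.4506 -0.1332  0.0392] yaw 95.73 F [-0.6  2.7  0. ]
[-1.6, -0.12, 0.17, -0.01, -0.01, 0.07]
[-4.52, -0.13, 0.17, -0.01, -0.01, 0.07]
```

Call:
{"method": "carry_out", "body": {"targets": [[[-0.4,0,0,0,0,0,6],[-0.8,0,0,0,0,0,6],[-1.2,0,0,0,0,0,6],[-1.6,0,0,0,0,0,6],[-2.0,0,0,0,0,0,6],[-2.4,0,0,0,0,0,6],[-2.8,0,0,0,0,0,6],[-3.2,0,0,0,0,0,6],[-3.6,0,0,0,0,0,6],[-4.0,0,0,0,0,0,6],[-4.3,0,0,0,0,0,6],[-4.5,0,0,0,0,0,6]]]}}

```text
t: 19.75
tcp_pos: [0.4552, -0.178, 0.0392]
tool_rot: [0.671, 0.742, 0.0, 0.0]
force: [0.3, 2.6, 0.9]
finger_gap: 0.7
gripper_force: 1.1
```

```bash
python3 -c "
from h import *
goto(*path([-.229],z=.0375))
b=np.load('bay.npy');s=manip.sense();print('tcp in bay',R.from_rotvec([0,0,-b[2]]).apply(s['tcp_pos']-np.r_[b[:2],0]))
"
```

```text
t 19.75 [ 0.4552 -0.178   0.0392] yaw 95.72 F [0.3 2.6 0.9]
[-0.01, -0.14, 0.17, 0.01, 0.0, 0.07]
tcp in bay [0.00143801 0.05216092 0.03924231]
```

The dish is about 1 mm from the bay's centre, and the push stayed at 2.6 N. Now I'll retract straight back, rise, close the fingers and go around to the gate's outer face.

Call:
{"method": "carry_out", "body": {"targets": [[[0.5,0,0,0,0,0,6],[2,0,0,0,0,0,6],[5,0,0,0,0,0,6],[8,0,0,0,0,0,6],[10,0,-2,0,0,0,4],[12,0,-5,0,0,0,2],[13,0,-8.5,0,0,0,0],[13,1,-12,0,0,6,0],[13,3,-15,0,0,13,0],[13,5,-17,0,0,20,0],[13,7,-18,0,0,27,0],[13,9,-18,0,0,34,0]]]}}

```text
t: 20.75
tcp_pos: [0.5336, -0.038, 0.2226]
tool_rot: [0.86, 0.511, 0.002, 0.003]
force: [0.5, 1.6, -0.2]
finger_gap: -0.006
gripper_force: 0.0
```

```bash
cat >> h.py <<'E'
HX=np.array([.5195,-.1605])
def gate(als,r=.105,off=.014,z=.042):
    out=[]
    for a in als:
        w=np.radians(a);p=HX+r*np.array([np.cos(w),np.sin(w)])+off*np.array([np.sin(w),-np.cos(w)])
        out.append((*p,z,a-90))
    return out
E
python3 -c "
from h import *
goto(*gate([69],off=.05,z=.2))
s=manip.sense();print(s['q'].round(2),s['finger_gap'])
"
```

```text
t 20.75 [ 0.5336 -0.038   0.2226] yaw 61.47 F [ 0.5  1.6 -0.2]
[-0.38, 8.17, 2.31, 0.25, -0.35, 82.47]
[-0.28  0.44  1.69 -0.    1.    0.22] -0.005511230041591384
```

Call:
{"method": "carry_out", "body": {"targets": [[[0,0.8,0,0,0,7,0],[0,1.6,0,0,0,14,0],[0,2.4,0,0,0,21,0],[0,3.2,0,0,0,28,0],[0,4,0.5,0,0,35,0],[0,4.8,1,0,0,42,0],[-0.1,5.6,1.5,0,0,49,0],[-0.2,6.4,2,0,0,56,0],[-0.3,7.2,2.3,0,0,63,0],[-0.4,8,2.3,0,0,70,0],[-0.4,8.2,2.3,0,0,77,0],[-0.4,8.2,2.3,0,0,82.5,0]]]}}

```text
t: 21.75
tcp_pos: [0.602, -0.0805, 0.1957]
tool_rot: [0.983, -0.183, -0.0, -0.0]
force: [-0.2, -0.6, -0.0]
finger_gap: -0.002
gripper_force: 0.0
```

```bash
python3 -c "
from h import *
goto(*gate([69],off=.05,z=.044),*gate([69],off=.02,z=.044))
i,a=snap('side','s6.png')
for n,P in(('hinge',(.5195,-.1605,.038)),('tip69',(*gate([69],r=.136,off=0)[0][:2],.038)),('tip64',(*gate([64],r=.136,off=0)[0][:2],.038))):print(n,proj(i,P))
h=cv2.cvtColor(a,cv2.COLOR_BGR2HSV);m=cv2.inRange(h,(3,150,90),(18,255,255));ys,xs=np.nonzero(m[190:270,270:330]);print(len(xs),xs.min()+270,xs.max()+270,ys.min()+190,ys.max()+190)
"
```

```text
t 21.75 [ 0.602  -0.0805  0.1957] yaw -21.05 F [-0.2 -0.6 -0. ]
[0.17, -0.08, 15.17, 0.0, 0.02, -0.05]
[-2.83, -0.08, 15.17, 0.0, 0.02, -0.05]
hinge [299.1675355  250.04522463]
tip69 [307.2715887 231.1600685]
tip64 [310.66726021 231.51729192]
46 301 308 232 250
```

The gate still stands at about 69° in the world frame. Descending beside its outer face.

Call:
{"method": "carry_out", "body": {"targets": [[[0.1,0,2,0,0,0,0],[0.1,0,5,0,0,0,0],[0.1,0,8.5,0,0,0,0],[0.1,0,12,0,0,0,0],[0.1,0,14.2,0,0,0,0],[0.1,0,15,0,0,0,0],[-0.2,0,15,0,0,0,0],[-0.9,0,15,0,0,0,0],[-1.6,0,15,0,0,0,0],[-2.2,0,15,0,0,0,0],[-2.8,0,15,0,0,0,0],[-2.8,0,15,0,0,0,0]]]}}

```text
t: 22.8
tcp_pos: [0.5743, -0.0708, 0.0473]
tool_rot: [0.984, -0.18, -0.0, -0.0]
force: [-0.4, 0.3, 0.1]
finger_gap: -0.001
gripper_force: 0.0
```

```bash
python3 -c "
from h import *
goto(*gate([66.5,67,68,69,71,74,77,80,84,88,92,96],z=.044))
"
```

```text
t 22.8 [ 0.5743 -0.0708  0.0473] yaw -20.73 F [-0.4  0.3  0.1]
[-0.05, -0.09, 0.33, -0.01, 0.05, 2.77]
[-0.14, -0.11, 0.33, -0.01, 0.05, 2.27]
[-0.32, -0.14, 0.33, -0.01, 0.05, 1.27]
[-0.51, -0.16, 0.34, -0.01, 0.05, 0.27]
[-0.87, -0.21, 0.34, -0.01, 0.05, -1.73]
[-1.43, -0.25, 0.34, -0.01, 0.05, -4.73]
[-1.98, -0.26, 0.34, -0.01, 0.04, -7.73]
[-2.53, -0.25, 0.34, -0.01, 0.04, -10.73]
[-3.27, -0.18, 0.34, -0.01, 0.04, -14.73]
[-4.0, -0.06, 0.34, -0.01, 0.04, -18.73]
[-4.72, 0.1, 0.34, -0.02, 0.04, -22.73]
[-5.43, 0.32, 0.34, -0.02, 0.04, -26.73]
```

Call:
{"method": "carry_out", "body": {"targets": [[[-0.15,-0.05,0.2,0,0,0,0],[-0.3,-0.1,0.3,0,0,0,0],[-0.5,-0.15,0.3,0,0,0,0],[-0.7,-0.2,0.3,0,0,-0.8,0],[-0.9,-0.2,0.3,0,0,-1.7,0],[-1.4,-0.25,0.3,0,0,-4.7,0],[-2.0,-0.25,0.3,0,0,-7.7,0],[-2.5,-0.25,0.3,0,0,-10.7,0],[-3.3,-0.2,0.3,0,0,-14.7,0],[-4.0,-0.05,0.3,0,0,-18.7,0],[-4.7,0.1,0.3,0,0,-22.7,0],[-5.4,0.3,0.3,0,0,-26.7,0]]]}}

```text
t: 23.8
tcp_pos: [0.5243, -0.0551, 0.0433]
tool_rot: [0.999, 0.054, 0.0, 0.0]
force: [1.3, -0.7, -1.1]
finger_gap: -0.005
gripper_force: 0.2
```

```bash
python3 -c "
from h import *
goto(*gate([100,104,108,112,116,120,124,128,132,136,140,144],z=.044))
"
```

```text
t 23.8 [ 0.5243 -0.0551  0.0433] yaw 6.19 F [ 1.3 -0.7 -1.1]
[-0.91, -0.15, -0.07, 0.01, -0.05, -3.81]
[-1.65, -0.17, -0.07, 0.01, -0.05, -7.81]
[-2.39, -0.14, -0.07, 0.01, -0.04, -11.81]
[-3.13, -0.06, -0.07, 0.01, -0.04, -15.81]
[-3.85, 0.07, -0.07, 0.01, -0.04, -19.81]
[-4.57, 0.25, -0.07, 0.02, -0.04, -23.81]
[-5.27, 0.48, -0.07, 0.02, -0.04, -27.81]
[-5.96, 0.76, -0.08, 0.02, -0.04, -31.81]
[-6.62, 1.09, -0.08, 0.02, -0.04, -35.81]
[-7.26, 1.46, -0.08, 0.02, -0.04, -39.81]
[-7.87, 1.88, -0.08, 0.02, -0.04, -43.81]
[-8.45, 2.34, -0.08, 0.02, -0.04, -47.81]
```

In contact with about 1.3 N on the gate. Continuing the arc.

Call:
{"method": "carry_out", "body": {"targets": [[[-0.9,-0.15,0,0,0,-3.8,0],[-1.65,-0.15,0,0,0,-7.8,0],[-2.4,-0.15,0,0,0,-11.8,0],[-3.1,-0.05,0,0,0,-15.8,0],[-3.85,0.05,0,0,0,-19.8,0],[-4.55,0.25,0,0,0,-23.8,0],[-5.25,0.5,0,0,0,-27.8,0],[-5.95,0.75,0,0,0,-31.8,0],[-6.6,1.1,0,0,0,-35.8,0],[-7.25,1.45,0,0,0,-39.8,0],[-7.85,1.9,0,0,0,-43.8,0],[-8.45,2.35,0,0,0,-47.8,0]]]}}

```text
t: 24.8
tcp_pos: [0.4426, -0.0875, 0.0433]
tool_rot: [0.891, 0.454, 0.0, 0.0]
force: [1.7, -0.9, 0.3]
finger_gap: 0.001
gripper_force: 0.3
```

```bash
python3 -c "
from h import *
goto(*gate([147,151,155,159,163,167,171,174,177,180,182,183.5],z=.044))
"
```

```text
t 24.8 [ 0.4426 -0.0875  0.0433] yaw 53.99 F [ 1.7 -0.9  0.3]
[-0.53, -0.05, -0.07, 0.02, -0.01, -3.01]
[-1.27, -0.08, -0.07, 0.02, -0.01, -7.01]
[-2.01, -0.06, -0.07, 0.02, -0.01, -11.01]
[-2.75, 0.01, -0.07, 0.02, -0.01, -15.01]
[-3.48, 0.13, -0.07, 0.02, -0.01, -19.01]
[-4.2, 0.3, -0.07, 0.02, -0.01, -23.01]
[-4.9, 0.52, -0.07, 0.02, -0.01, -27.01]
[-5.42, 0.72, -0.07, 0.02, -0.01, -30.01]
[-5.93, 0.94, -0.07, 0.03, -0.01, -33.01]
[-6.42, 1.2, -0.07, 0.03, -0.01, -36.01]
[-6.74, 1.38, -0.07, 0.03, -0.01, -38.01]
[-6.98, 1.52, -0.07, 0.03, -0.01, -39.51]
```

Call:
{"method": "carry_out", "body": {"targets": [[[-0.6,-0.05,0,0,0,-3.2,0],[-1.3,-0.1,0,0,0,-7,0],[-2.0,-0.05,0,0,0,-11,0],[-2.75,0,0,0,0,-15,0],[-3.5,0.15,0,0,0,-19,0],[-4.2,0.3,0,0,0,-23,0],[-4.9,0.5,0,0,0,-27,0],[-5.4,0.7,0,0,0,-30,0],[-5.9,0.95,0,0,0,-33,0],[-6.4,1.2,0,0,0,-36,0],[-6.7,1.4,0,0,0,-38,0],[-6.95,1.5,0,0,0,-39.5,0]]]}}

```text
t: 25.8
tcp_pos: [0.4138, -0.1527, 0.0433]
tool_rot: [0.686, 0.728, 0.0, 0.0]
force: [-0.4, 0.2, 0.1]
finger_gap: -0.0
gripper_force: 0.2
```

```bash
python3 -c "
from h import *
goto(*gate([184.5,185.2,185.66],z=.043),*gate([185.66],z=.043,off=.013),*gate([185.66],z=.043,off=.012))
"
```

```text
t 25.8 [ 0.4138 -0.1527  0.0433] yaw 93.35 F [-0.4  0.2  0.1]
[-0.21, -0.02, 0.03, 0.02, 0.0, -1.15]
[-0.34, -0.03, 0.03, 0.02, 0.0, -1.85]
[-0.42, -0.04, 0.03, 0.02, 0.0, -2.31]
[-0.52, -0.03, 0.03, 0.02, 0.0, -2.31]
[-0.62, -0.03, 0.03, 0.02, 0.0, -2.31]
```

Call:
{"method": "carry_out", "body": {"targets": [[[-0.1,0,0,0,0,-0.8,0],[-0.2,0,0,0,0,-1.4,0],[-0.3,0,0,0,0,-1.9,0],[-0.4,0,0,0,0,-2.3,0],[-0.45,0,0,0,0,-2.3,0],[-0.5,0,0,0,0,-2.3,0],[-0.5,0,0,0,0,-2.3,0]]]}}

```text
t: 26.38
tcp_pos: [0.4139, -0.157, 0.0432]
tool_rot: [0.672, 0.74, 0.0, -0.0]
force: [0.3, 2.4, -0.3]
finger_gap: 0.0
gripper_force: 0.6
```

```bash
python3 -c "
from h import *
goto(*gate([185.66],z=.043,off=.012))
"
```

```text
t 26.3833 [ 0.4139 -0.157   0.0432] yaw 95.53 F [ 0.3  2.4 -0.3]
[-0.19, -0.02, 0.02, -0.01, -0.03, -0.13]
```

Call:
{"method": "carry_out", "body": {"targets": [[[-0.05,0,0,0,0,0,0],[-0.1,0,0,0,0,0,0],[-0.1,0,0,0,0,0,0]]]}}

```text
t: 26.63
tcp_pos: [0.4138, -0.1572, 0.0432]
tool_rot: [0.672, 0.74, 0.0, -0.001]
force: [2.4, 5.9, 0.2]
finger_gap: -0.002
gripper_force: 2.8
```

The force rises without the gate moving, so it is on its stop. Backing off and lifting for the final look.

Call:
{"method": "carry_out", "body": {"targets": [[[0.5,0,0,0,0,0,0],[2,0,0,0,0,0,0],[5,0,-1,0,0,0,0],[8,0,-4,0,0,0,0],[11,1,-7,0,0,0,0],[14,2,-10.5,0,0,0,0],[16,3,-14,0,0,0,2],[17,4,-18,0,0,0,4],[17.5,4,-22,0,0,0,6],[18,4,-26,0,0,0,8.5],[18,4,-29,0,0,0,8.5],[18,4,-31,0,0,0,8.5]]]}}

```text
t: 27.63
tcp_pos: [0.4377, 0.025, 0.3578]
tool_rot: [0.672, 0.741, 0.002, 0.004]
force: [-0.3, -0.3, -1.1]
finger_gap: 0.852
gripper_force: 0.0
```

Run:
```python
from h import *
import pickle
s=manip.sense();print(s['t'],s['tcp_pos'])
i,im=snap('wrist','w7.png');pickle.dump(i,open('w7.pkl','wb'))
b=np.load('bay.npy')
q=proj(i,(*b[:2],.04));print(q)
x,y=np.clip(q-[100,75],0,[360,270]).astype(int);print(x,y)
cv2.imwrite('pics/w7b.png',cv2.resize(im[y:y+150,x:x+200],(800,600),interpolation=3))
```

```text
27.6333 [0.4376622  0.02503086 0.35780691]
[274.98457929 346.97037626]
174 270
```

View pics/w7b.png

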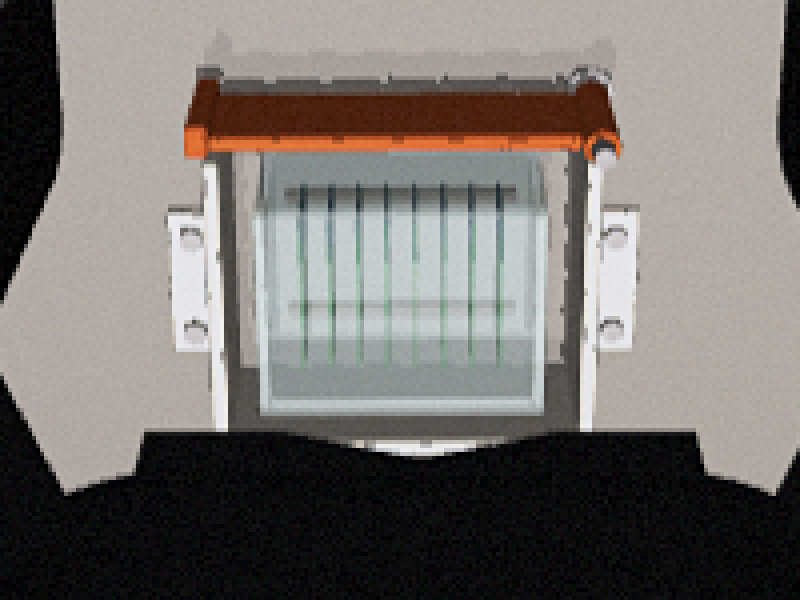

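The dish stands square and centred in the bay. Its top corners run from (258,205) to (545,415), clear of the side walls and the back. The orange gate lies flat across the mouth at row 142, parallel to the bay, and the arm is clear of everything. Handing in.

```bash
python3 -c "
from station import sign_off
print(sign_off())"
```

```text
the job is handed in; nothing more can be done
None
```

The dish stands square and centred inside the bay with the gate shut against its stop; every push force I read on the dish stayed under 6 N, the timer and bottles were never approached, and I handed in at about 28 s.

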